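# Clamp the pendant with the ratchet screw, then switch on the welder

## Task

Get the brass pendant ready for welding: turn the crank on top of the screw clamp clockwise (seen from above) until the ram presses on the pendant and the slip clutch clicks, going on for at least four clicks but less than one full turn of slipping. Only once the pendant is clamped, flip the toggle on the black welder unit over to its green side to switch it on, and leave it on with the clamp still tight. Do not knock the jar, the ring mandrel or the loupe about.

Things in the scene. Friction and masses are not known exactly. Their poses are not given: they have to be found in the camera images.
- clamp: Fixed grey steel C-frame screw clamp, base 110 x 130 mm, arm top 160 mm high, turned any way about the vertical; origin under the screw axis at table level. Copper anvil, steel ram above it, white thimble drum on top (56 mm diameter, 161 to 179 mm high, black index stripe), crank above the drum. Only the crank stands higher than 179 mm.
- screw_axis (a point): Point on the clamp's vertical screw axis, 180 mm above the table, where the crank begins. The hub there is 30 mm in diameter, its top level with the crank's arm (190 mm).
- crank_pin (a point): Centre (209 mm up) of the crank's upright red pin, 14 mm diameter, top 229 mm up, on a steel arm (14 mm wide, top 190 mm up), 50 mm from the screw axis; it circles the axis at constant height. Closed fingers moving behind it on the same circle, tips just above 195 mm, push it round: about 1 N running free, 3 to 5 N to slip the clutch.
- thimble (a joint): Angle of the thimble and screw, rad: grows as the crank is turned clockwise seen from above; starts between 0 and 6; stops at 9.42 where the ram presses on the pendant (the ram goes down 6 mm a turn). It holds where it is left, but turning the crank anticlockwise undoes it.
- ratchet (a joint): Clutch slip: clockwise angle of crank relative to thimble, rad, 0 at the start. Near 0 while the screw runs free (crank and white drum turn together); once the ram presses, the drum stands still and the crank clicks on over it, a click every 0.52 rad (30 degrees): four clicks read 2.1, a full turn 6.28. Let go, the crank settles in the nearest click.
- ram_foot (a point): Centre of the underside of the steel ram (16 mm diameter) that comes down on the pendant; clamped, it stands 46 mm above the table.
- pendant_centre (a point): Centre of the loose brass pendant, a disc of 36 mm diameter, 6 mm thick, with a small wire eye on its rim, lying flat on the anvil (top 40 mm above the table) under the ram. Leave it there.
- welder: Fixed black welder power unit, 165 mm (its x) x 130 mm (its y), top 96 mm above the table; origin at the centre of its underside, z up. An orange screen and the toggle are on its top. The toggle swings along the unit's x: red dot and OFF at its -x side, green dot and ON at its +x side.
- toggle_pivot (a point): Pivot of the toggle, 100 mm above the table, 35 mm to the -y side of the unit's centre line.
- toggle_tip (a point): Centre of the red ball (16 mm diameter) at the tip of the steel toggle bat (9 mm thick), 60 mm from the pivot; the bat leans 0.5 rad from upright, to the -x side of the unit when off and to +x when on. It can be pushed over with closed fingers; it snaps over past the middle and takes about 3 N.
- toggle (a joint): Toggle angle, rad: 0 off (red side), 1.0 on (green side); starts off, snaps to either end.
- jar: Small glass jar with brass lid, 44 mm diameter, 55 mm tall, standing loose; origin at the centre of its underside. Leave it alone.
- mandrel: Steel ring mandrel, a tapered upright of 95 mm on a round foot of 48 mm diameter, loose; origin under its centre. Leave it alone.
- loupe: Black round loupe, 42 mm diameter, 36 mm tall, loose; origin under its centre. Leave it alone.
There are look-alikes about, which are no part of the job. There is more than one size of the part that bears pendant_centre; the job needs the smaller.

How it is judged:
By the outcome, as a careful person would: the job done as asked, in the order asked, and still so for the second after the job is handed in, with the robot touching nothing.
It also fails if it takes over 64 s, if anything falls off the work surface, if the arm or the gripper's body presses on something with over 40 N, if the wrist force passes 120 N, or if a joint passes its speed limit or range.

## Robot

A 7-joint arm with a two-finger parallel gripper is mounted at the origin on the work surface. World frame = base frame: x ahead of the robot, y to its left, z up, the work surface at z = 0. Lengths are in mm, angles in rad, forces in N, time in s.
With the tool pointing down it reaches from about 425 to 950 mm from the base axis. Payload 16.7 kg.
Tool frame: the origin (TCP) lies midway between the tips of the shut fingers; the grasp point (between the pads) lies 19 mm behind it; z points along the fingers, y is the line along which they close (so a half turn about z gives the same grasp; the last joint's range is limited). The gripper opens to 94 mm and grips with 3 to 60 N. Pads are 16 mm wide; open, the fingers measure 119 mm over their backs; the gripper's body (75 mm by 177 mm) begins 78 mm behind the grasp point.
Start: joints at [-1.288, 0.426, 0.074, 1.606, -0.034, 1.111, -0.067], TCP at [282.49, 613.004, 205.467] pointing down, gripper open.
Joint ranges: [-2.85, 2.85], [-0.5, 2.14], [-1.23, 1.37], [0.21, 2.46], [-1.02, 4.16], [0.16, 2.05], [-2.73, 2.73]. Speed limits (rad/s): [1.89, 1.89, 2.39, 2.39, 3.01, 3.01, 3.01].

## Interface

Orientations are given as a 3x3 rotation matrix whose columns are the frame's x, y, z axes.
In Python, from plant import status, optics, bot gives the robot as it stands. The module is installed in compiled form; this text tells all that it offers.
- The arm moves only by the tool servo_tool, never from a script. Its argument "steps" is a list that holds one entry, the list of rows, each a list of 7 numbers: the opening, from -1 (shut) to 1 (fully open), so that 0 is half open, then the shift along the world's x, y, z in mm, then the turn, a rotation vector about the world's x, y, z in rad. A call has 1 to 12 rows; each row shifts and turns the commanded pose from where the row before left it; what a row does not reach is not made up. A row lasts 1/12 s, in which the tool goes at most 41.7 mm and 7.16 degrees, less where a joint would pass 70% of its speed; a pose out of reach is approached as far as the arm can. A call with a gripper value outside its range is refused whole. The fingers move at their own pace and stop on an object; "squeeze" is the grip in N (left out, the last holds). Time passes only in rows, so rows that do not move let the fingers close. It gives the time, the measured TCP pose, the force, the opening and the grip force at its end, in the units of the state.
- status.get_obs(): the state, without advancing time (a new reading comes with each control period).
- optics.get_image(name): name is "scene" or "side" or "wrist"; returns a dict with "pixels" (480x640x3 uint8, red, green, blue), "fx", "fy", "cx", "cy" (pixels), "pose" (4x4, takes a point from camera to world coordinates). Camera axes: x right, y up, looking along -z (the intrinsics and any distortion apply to the point x, -y, -z); pixel columns grow to the right and rows downward; lengths in mm; the calibration is good to about 2 mm. A picture is of the moment at which its call begins. There is no depth.
- bot.close_job(): hands the job in; it is judged then, once.
The state is a dict: "clock": time; "joint_positions": joint angles; "qd": joint speeds; "joint_torque": joint torques, N m; "ee_pos": TCP position; "tool_rot": TCP orientation; "ft_force": force on the tool from outside, world axes, zero at the start; "wrist_torque": the same for the moment, N m; "width": finger opening in mm; "gripper_force": force on a finger pad.
Only numpy, scipy, OpenCV 4.12 (cv2) and the standard library are available. Lean on these libraries where they do the work, as an engineer would, in place of code of your own. Each camera call takes 0.05 s, during which the arm holds its last target. There are 200 camera calls.

## Working session

There is one attempt and no reset: what is moved stays moved. The work goes in short steps, Python scripts to look and compute and a tool call to move; the robot and the scene stay as the last step left them, time stands still between calls to the robot, and variables do not carry over. Pictures are saved under pics/ and viewed, at most 10 in all, crops included, and the job is handed in when it is done.

Besides the shell and the picture viewer there is one more tool, called after "Emit:" by a JSON object that holds its "op" and its "data", one argument or row to a line. servo_tool: Moves the arm, as the interface text tells. Its arguments: {"type":"object","properties":{"steps":{"type":"array","items":{"type":"array","items":{"type":"array","items":{"type":"number"}}}},"squeeze":{"type":"number"}},"required":["steps"]}

```bash
mkdir -p pics; cat > h.py <<'E'
import numpy as np, cv2, pickle
from plant import status, optics, bot
def shot(n,f):
    im=optics.get_image(n); pickle.dump(im,open(f'pics/{f}.pkl','wb'))
    cv2.imwrite(f'pics/{f}.png',im['pixels'][:,:,::-1]); return im
def load(f): return pickle.load(open(f'pics/{f}.pkl','rb'))
def at(im,u,v,z):
    P=np.array(im['pose']); d=P[:3,:3]@np.array([(u-im['cx'])/im['fx'],-(v-im['cy'])/im['fy'],-1])
    return np.round(P[:3,3]+d*(z-P[2,3])/d[2],1)
def px(im,p):
    P=np.array(im['pose']); c=P[:3,:3].T@(np.array(p)-P[:3,3])
    return np.round([im['cx']+im['fx']*c[0]/-c[2], im['cy']-im['fy']*c[1]/-c[2]],1)
E
python3 - <<'E'
from h import *
for n in ['scene','side']:
    im=shot(n,n+'1'); print([k for k in im if k!='pixels'],im['fx'],np.round(im['pose'],2).tolist())
    if 'dist' in str(im.keys()): print({k:im[k] for k in im if 'dist' in k})
print(status.get_obs())
E
```

```text
['fx', 'fy', 'cx', 'cy', 'pose'] 620.0297655516058 [[-0.57, -0.68, 0.45, 1107.92], [0.82, -0.48, 0.31, 495.71], [0.0, 0.55, 0.84, 1173.53], [0.0, 0.0, 0.0, 1.0]]
['fx', 'fy', 'cx', 'cy', 'pose'] 557.2746932892901 [[0.91, 0.25, -0.33, 243.69], [-0.41, 0.54, -0.73, -653.06], [-0.01, 0.8, 0.6, 727.87], [0.0, 0.0, 0.0, 1.0]]
{'clock': 0.1, 'joint_positions': array([-1.28849339,  0.42663601,  0.07388499,  1.60651956, -0.03410543,
        1.11079319, -0.0670812 ]), 'qd': array([ 1.25016977e-03,  1.75667193e-03,  2.42956382e-04, -2.70218492e-03,
        6.22530357e-05,  1.20504675e-05,  4.79999851e-04]), 'joint_torque': array([ 8.54156795e-03, -9.37467599e+01,  3.67741562e+00, -4.55039942e+01,
       -4.85199387e-02,  1.69039308e-02,  1.60399586e-04]), 'ee_pos': array([282.37566407, 612.68022789, 204.87925163]), 'tool_rot': array([[-9.08194425e-01,  4.18548373e-01, -3.82604424e-04],
       [ 4.18548540e-01,  9.08193848e-01, -1.02695909e-03],
       [-8.23530718e-05, -1.09281704e-03, -9.99999399e-01]]), 'ft_force': array([-0.37807866,  0.10788174,  0.491929  ]), 'wrist_torque': array([-0.02325362,  0.01364927, -0.04846482]), 'gripper_force': 0.0, 'width': 94.30398315941106}
```

View pics/scene1.png

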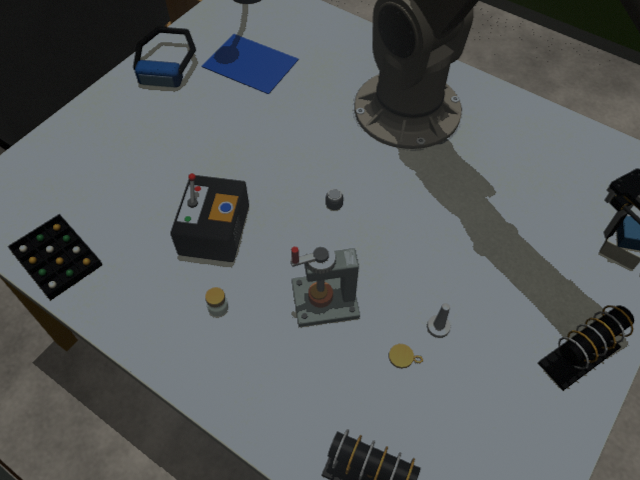

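View pics/side1.png

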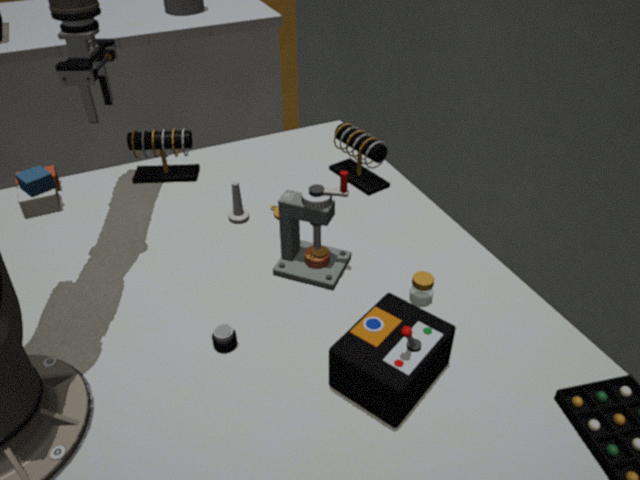

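Scene view: hub top at (321,254), red pin top (295,249), toggle ball (192,177), green dot (187,218), red dot (197,188). Side view: hub (316,189), pin top (344,173), ball (406,331), green (427,330), red (399,363). A second brass disc lies on the table at (401,356) in the scene view.

```bash
python3 - <<'E'
from h import *
a,b=load('scene1'),load('side1')
def t(n,p,q,z): print(n,at(a,*p,z),at(b,*q,z))
t('hub',(321,254),(316,189),190); t('pintop',(295,249),(344,173),229)
t('ball',(192,177),(406,331),153); t('green',(187,218),(427,330),96); t('red',(197,188),(399,363),96)
t('jar',(216,296),(424,279),55); t('loupe',(335,194),(224,331),36); t('mandreltop',(446,307),(235,184),95); t('drum',(321,260),(317,199),179)
t('bigdisc',(401,356),(280,211),6)
print('big diam',at(a,389,356,6)-at(a,414,356,6))
A=a['pixels'];B=b['pixels']
c1=cv2.resize(A[160:340,170:370],None,fx=3.3,fy=3.3,interpolation=cv2.INTER_CUBIC)[:,:,::-1]
c2=cv2.resize(B[160:300,260:380],None,fx=4.2,fy=4.2,interpolation=cv2.INTER_CUBIC)[:,:,::-1]
cv2.imwrite('pics/c1.png',c1); cv2.imwrite('pics/c2.png',c2)
E
```

```text
hub [599.7 144.6 190. ] [595.2 136.7 190. ]
pintop [638.2 114.  229. ] [636.4 106.9 229. ]
ball [ 580.4 -201.5  153. ] [ 579.  -204.7  153. ]
green [ 641.5 -174.2   96. ] [ 642.7 -172.1   96. ]
red [ 568.  -210.7   96. ] [ 569.6 -210.2   96. ]
jar [736.1 -20.5  55. ] [734.3 -31.3  55. ]
loupe [367.4  22.1  36. ] [368.   15.6  36. ]
mandreltop [510.1 379.5  95. ] [506.1 369.8  95. ]
drum [604.9 148.3 179. ] [590. 121. 179.]
bigdisc [610.1 349.2   6. ] [600.8 354.9   6. ]
big diam [ 28.9 -41.1   0. ]
```

View pics/c1.png

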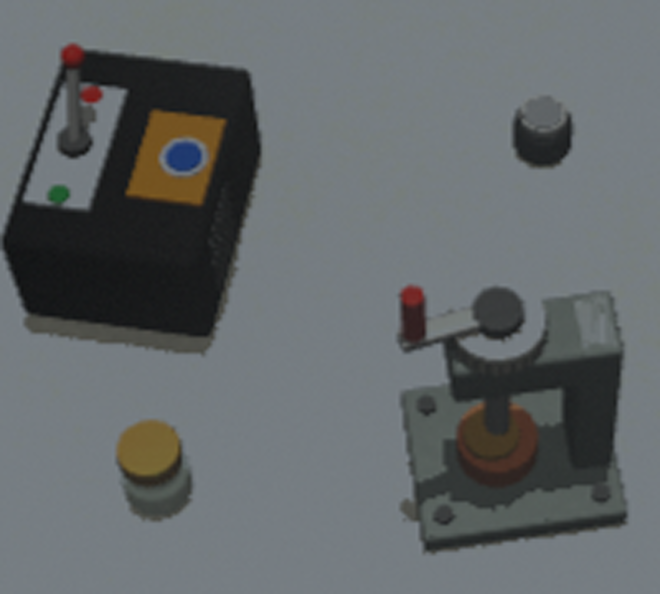

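View pics/c2.png

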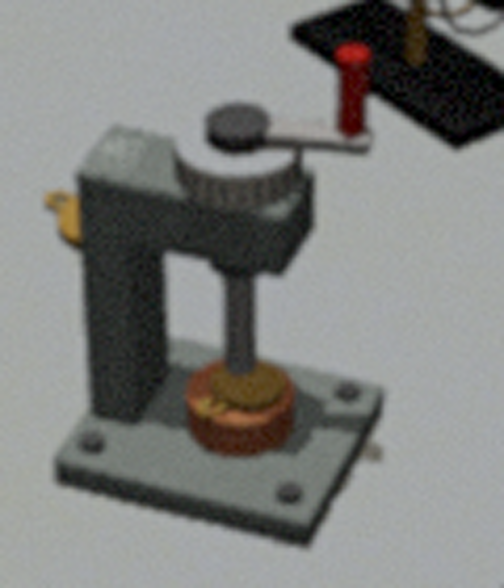

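The pendant already lies on the anvil. The disc on the table is about 50 mm across, so it is the look-alike. I make the hub about (598,143) and the pin about (637,112), 50 mm apart as they should be. Next I'll go closer and check with the wrist camera.

Emit:
{"op": "servo_tool", "data": {
  "steps": [
    [[-1, 15, -15, 10, 0, 0, 0], [-1, 22, -30, 10, 0, 0, 0], [-1, 22, -32, 10, 0, 0, 0], [-1, 22, -32, 10, 0, 0, 0], [-1, 22, -32, 10, 0, 0, 0], [-1, 22, -32, 10, 0, 0, 0], [-1, 22, -32, 10, 0, 0, 0], [-1, 22, -32, 10, 0, 0, 0], [-1, 22, -32, 5, 0, 0, 0], [-1, 22, -32, 0, 0, 0, 0], [-1, 22, -32, 0, 0, 0, 0], [-1, 0, 0, 0, 0, 0, 0]]
  ]
}}

```text
clock: 1.1
ee_pos: [521.5, 272.4, 290.7]
tool_rot: [[-0.904, 0.427, 0.002], [0.427, 0.904, -0.002], [-0.002, -0.001, -1.0]]
ft_force: [0.2, -0.6, -0.6]
width: 17.4
gripper_force: 0.0
```

```bash
python3 - <<'E'
from h import *
im=shot('wrist','w1'); print(im['fx'],im['cx'],im['cy'],np.round(im['pose'],2).tolist(),status.get_obs()['ee_pos'])
for n,p in dict(hub=(598,143,190),pin=(637,112,229),ball=(580,-203,153)).items(): print(n,px(im,p))
E
```

```text
332.9279398574261 314.53314502271803 241.23683797433418 [[0.43, -0.88, -0.21, 461.04], [0.9, 0.41, 0.1, 301.3], [0.0, -0.24, 0.97, 470.17], [0.0, 0.0, 0.0, 1.0]] [519.5709447  275.94143423 290.47230544]
hub [225.5 366.9]
pin [204.4 442.8]
ball [-36.8 447.9]
```

View pics/w1.png

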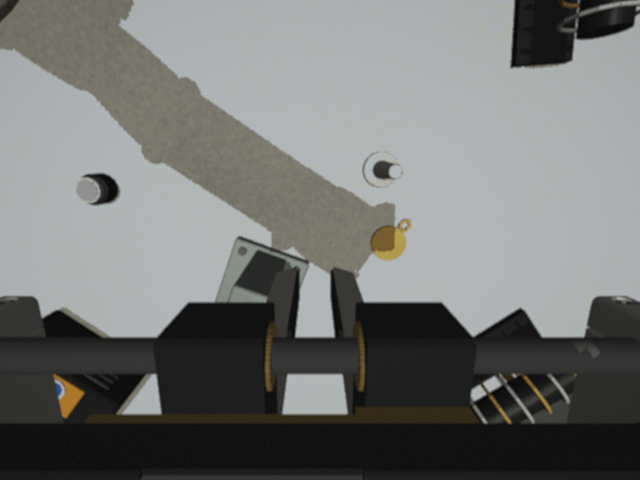

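The wrist view shows mandrel, loupe and the large disc, while the clamp is hidden behind the gripper. From above the pin the camera will sit right over the hub.

Emit:
{"op": "servo_tool", "data": {
  "steps": [
    [[-1, 22, -22, 0, 0, 0, 0], [-1, 22, -23, 0, 0, 0, 0], [-1, 22, -23, 0, 0, 0, 0], [-1, 22, -23, 0, 0, 0, 0], [-1, 20, -22, 0, 0, 0, 0], [-1, 20, -23, 0, 0, 0, 0], [-1, 0, 0, 0, 0, 0, 0], [-1, 0, 0, 0, 0, 0, 0]]
  ]
}}

```text
clock: 1.82
ee_pos: [645.8, 143.4, 289.7]
tool_rot: [[-0.907, 0.42, -0.001], [0.42, 0.907, -0.001], [0.001, -0.001, -1.0]]
ft_force: [-0.1, 1.3, 0.1]
width: 0.3
gripper_force: 0.0
```

```bash
python3 - <<'E'
from h import *
im=shot('wrist','w2'); print(np.round(im['pose'],2).tolist(),status.get_obs()['ee_pos'])
for n,p in dict(hub=(598,143,190),pin=(637,112,229),ball=(580,-203,153)).items(): print(n,px(im,p))
E
```

```text
[[0.42, -0.88, -0.21, 585.56], [0.91, 0.41, 0.1, 171.56], [0.0, -0.23, 0.97, 469.32], [0.0, 0.0, 0.0, 1.0]] [645.15860264 144.80931372 289.80404663]
hub [289.6 190.1]
pin [271.3 259.4]
ball [-17.7 313.3]
```

View pics/w2.png

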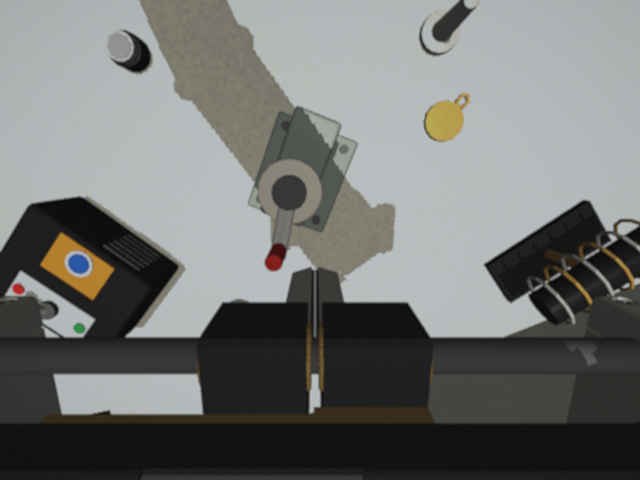

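Hub at (289,192) and pin top at (274,262), both about 2 px from prediction. That refines the centre to (599,142.5) and the pin angle to about -36°. The TCP is already about 39° behind the pin, so I'll descend.

Emit:
{"op": "servo_tool", "data": {
  "steps": [
    [[-1, 3.5, -1.5, -20, 0, 0, 0], [-1, 0, 0, -25, 0, 0, 0], [-1, 0, 0, -25, 0, 0, 0], [-1, 0, 0, -15, 0, 0, 0], [-1, 0, 0, -6.5, 0, 0, 0], [-1, 0, 0, 0, 0, 0, 0]]
  ]
}}

```text
clock: 2.37
ee_pos: [647.7, 144.1, 197.6]
tool_rot: [[-0.909, 0.417, -0.002], [0.417, 0.909, -0.0], [0.002, -0.001, -1.0]]
ft_force: [0.5, -1.3, 0.8]
width: 0.6
gripper_force: 0.0
```

```bash
cat >> h.py <<'E'
C=np.array([599,142.5])
def drum(im,z=179,r=24):
    """grey level on the drum top ring, every 10 deg"""
    g=cv2.cvtColor(im['pixels'],cv2.COLOR_RGB2GRAY); o=[]
    for a in range(0,360,10):
        u=px(im,[C[0]+r*np.cos(np.radians(a)),C[1]+r*np.sin(np.radians(a)),z]); o.append(int(cv2.getRectSubPix(g,(1,1),tuple(map(float,u)))[0,0]))
    return o
E
python3 - <<'E'
from h import *
im=load('w2'); print(at(im,289,192,190),at(im,274,262,229))
print('w2',drum(im)); print('sc',drum(load('scene1')))
s=shot('scene','s2'); print('sc2',drum(s))
print(status.get_obs()['ee_pos'],status.get_obs()['ft_force'])
p=[np.round(2*(50*np.array([np.cos(t),-np.sin(t)])))/2 for t in np.radians(range(0,361,10))]
print(np.diff(p,axis=0).tolist())
g=s['pixels']; cv2.imwrite('pics/c3.png',np.hstack([cv2.resize(x,(400,400),interpolation=cv2.INTER_CUBIC) for x in (g[230:290,290:350],im['pixels'][150:240,245:335])])[:,:,::-1])
E
```

```text
[599.2 141.9 190. ] [639.7 112.9 229. ]
w2 [133, 132, 133, 134, 135, 135, 135, 136, 136, 136, 136, 135, 136, 135, 134, 134, 134, 134, 134, 133, 132, 132, 130, 131, 130, 130, 130, 130, 131, 130, 130, 111, 111, 117, 116, 131]
sc [122, 121, 123, 122, 122, 122, 122, 123, 122, 122, 122, 122, 122, 123, 123, 122, 123, 123, 123, 122, 123, 120, 116, 123, 122, 123, 123, 122, 123, 119, 120, 122, 120, 58, 95, 122]
sc2 [29, 30, 32, 30, 31, 37, 41, 40, 42, 41, 41, 40, 42, 39, 35, 28, 29, 36, 46, 74, 86, 74, 40, 26, 26, 26, 27, 33, 30, 28, 28, 33, 41, 34, 30, 30]
[648.4379852  143.7714388  199.00975446] [-0.16241754 -0.43344397  0.70891917]
[[-1.0, -8.5], [-2.0, -8.5], [-3.5, -8.0], [-5.0, -7.0], [-6.5, -6.5], [-7.0, -5.0], [-8.0, -3.5], [-8.5, -2.0], [-8.5, -1.0], [-8.5, 1.0], [-8.5, 2.0], [-8.0, 3.5], [-7.0, 5.0], [-6.5, 6.5], [-5.0, 7.0], [-3.5, 8.0], [-2.0, 8.5], [-1.0, 8.5], [1.0, 8.5], [2.0, 8.5], [3.5, 8.0], [5.0, 7.0], [6.5, 6.5], [7.0, 5.0], [8.0, 3.5], [8.5, 2.0], [8.5, 1.0], [8.5, -1.0], [8.5, -2.0], [8.0, -3.5], [7.0, -5.0], [6.5, -6.5], [5.0, -7.0], [3.5, -8.0], [2.0, -8.5], [1.0, -8.5]]
```

View pics/c3.png

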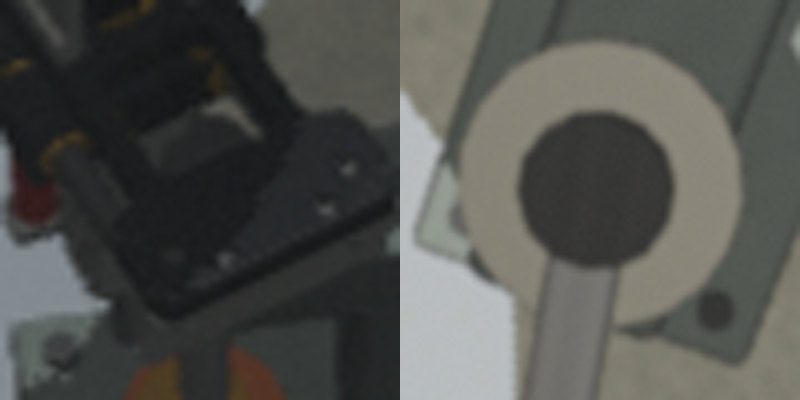

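The stripe is hidden beneath the crank arm now, so it will show the slip once the clutch starts turning. I'll push the pin round.

Emit:
{"op": "servo_tool", "data": {
  "steps": [
    [[-1, -1, -8.5, 0, 0, 0, 0], [-1, -2, -8.5, 0, 0, 0, 0], [-1, -3.5, -8, 0, 0, 0, 0], [-1, -5, -7, 0, 0, 0, 0], [-1, -6.5, -6.5, 0, 0, 0, 0], [-1, -7, -5, 0, 0, 0, 0], [-1, -8, -3.5, 0, 0, 0, 0], [-1, -8.5, -2, 0, 0, 0, 0], [-1, -8.5, -1, 0, 0, 0, 0]]
  ]
}}

```text
clock: 3.17
ee_pos: [598.1, 92.0, 199.1]
tool_rot: [[-0.908, 0.419, 0.0], [0.419, 0.908, -0.0], [-0.0, -0.0, -1.0]]
ft_force: [0.5, 0.2, -0.0]
width: 0.4
gripper_force: 0.5
```

Emit:
{"op": "servo_tool", "data": {
  "steps": [
    [[-1, -8.5, 1, 0, 0, 0, 0], [-1, -8.5, 2, 0, 0, 0, 0], [-1, -8, 3.5, 0, 0, 0, 0], [-1, -7, 5, 0, 0, 0, 0], [-1, -6.5, 6.5, 0, 0, 0, 0], [-1, -5, 7, 0, 0, 0, 0], [-1, -3.5, 8, 0, 0, 0, 0], [-1, -2, 8.5, 0, 0, 0, 0], [-1, -1, 8.5, 0, 0, 0, 0]]
  ]
}}

```text
clock: 3.92
ee_pos: [548.4, 143.5, 198.8]
tool_rot: [[-0.908, 0.418, -0.001], [0.418, 0.908, -0.0], [0.001, -0.001, -1.0]]
ft_force: [0.5, -0.9, 0.2]
width: 0.6
gripper_force: 0.5
```

```bash
python3 - <<'E'
from h import *
print(status.get_obs()['ee_pos'],status.get_obs()['ft_force'])
w=shot('wrist','w3'); s=shot('side','sd3')
g=np.hstack([cv2.resize(x,(400,400),interpolation=cv2.INTER_CUBIC) for x in (w['pixels'][0:480,80:560],s['pixels'][150:290,250:390])]); cv2.imwrite('pics/c4.png',g[:,:,::-1])
E
```

```text
[548.38893111 143.47319622 198.82051786] [ 0.48127685 -0.88063864  0.23019393]
```

View pics/c4.png

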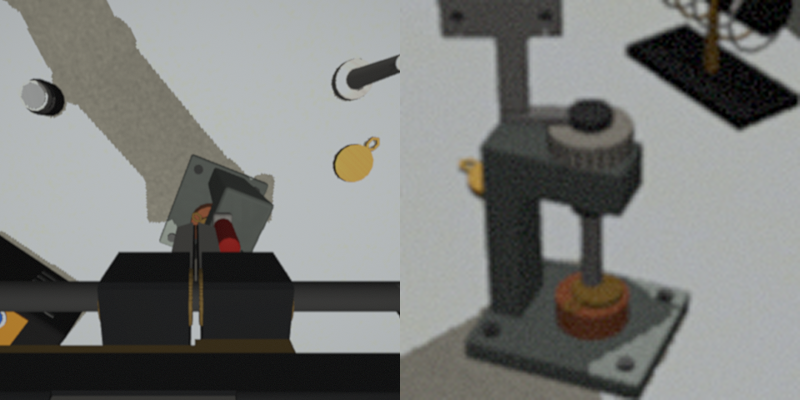

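The left crop shows the red pin at (228,238), just ahead of the fingers. The force is about 1 N, so the screw is still running free.

Emit:
{"op": "servo_tool", "data": {
  "steps": [
    [[-1, 1, 8.5, 0, 0, 0, 0], [-1, 2, 8.5, 0, 0, 0, 0], [-1, 3.5, 8, 0, 0, 0, 0], [-1, 5, 7, 0, 0, 0, 0], [-1, 6.5, 6.5, 0, 0, 0, 0], [-1, 7, 5, 0, 0, 0, 0], [-1, 8, 3.5, 0, 0, 0, 0], [-1, 8.5, 2, 0, 0, 0, 0], [-1, 8.5, 1, 0, 0, 0, 0]]
  ]
}}

```text
clock: 4.77
ee_pos: [599.9, 192.8, 198.8]
tool_rot: [[-0.908, 0.418, -0.0], [0.418, 0.908, -0.0], [0.0, -0.0, -1.0]]
ft_force: [-1.2, -0.1, 0.4]
width: 0.3
gripper_force: 0.5
```

Emit:
{"op": "servo_tool", "data": {
  "steps": [
    [[-1, 8.5, -1, 0, 0, 0, 0], [-1, 8.5, -2, 0, 0, 0, 0], [-1, 8, -3.5, 0, 0, 0, 0], [-1, 7, -5, 0, 0, 0, 0], [-1, 6.5, -6.5, 0, 0, 0, 0], [-1, 5, -7, 0, 0, 0, 0], [-1, 3.5, -8, 0, 0, 0, 0], [-1, 2, -8.5, 0, 0, 0, 0], [-1, 1, -8.5, 0, 0, 0, 0]]
  ]
}}

```text
clock: 5.52
ee_pos: [649.4, 141.5, 199.1]
tool_rot: [[-0.908, 0.419, 0.001], [0.419, 0.908, 0.0], [-0.0, 0.0, -1.0]]
ft_force: [0.5, 0.5, 0.8]
width: 0.4
gripper_force: 0.5
```

```bash
python3 - <<'E'
from h import *
print(status.get_obs()['ee_pos'],status.get_obs()['ft_force'])
w=shot('wrist','w4'); print([drum(w,r=r) for r in (22,25)])
hsv=cv2.cvtColor(w['pixels'],cv2.COLOR_RGB2HSV); m=(hsv[...,1]>150)&((hsv[...,0]<8)|(hsv[...,0]>172))
v,u=np.nonzero(m[100:300,200:400]); print(len(u),u.mean()+200,v.mean()+100, at(w,u.mean()+200,v.mean()+100,215))
E
```

```text
[649.43883358 141.47259036 199.12528204] [0.47722281 0.53753609 0.75336009]
[[127, 127, 128, 129, 128, 129, 130, 130, 130, 130, 130, 130, 129, 130, 129, 129, 128, 128, 127, 127, 127, 125, 126, 125, 125, 125, 124, 125, 125, 125, 125, 122, 107, 106, 112, 86], [126, 128, 128, 129, 130, 130, 131, 131, 130, 131, 128, 130, 129, 130, 128, 130, 129, 128, 127, 127, 126, 125, 125, 125, 124, 124, 125, 124, 124, 125, 125, 125, 101, 107, 111, 87]]
405 278.85185185185185 287.97777777777776 [639.9 125.7 215. ]
```

Still no clear sign of the stripe. I continue in quarter turns and read the force after each.

Emit:
{"op": "servo_tool", "data": {
  "steps": [
    [[-1, -1, -8.5, 0, 0, 0, 0], [-1, -2, -8.5, 0, 0, 0, 0], [-1, -3.5, -8, 0, 0, 0, 0], [-1, -5, -7, 0, 0, 0, 0], [-1, -6.5, -6.5, 0, 0, 0, 0], [-1, -7, -5, 0, 0, 0, 0], [-1, -8, -3.5, 0, 0, 0, 0], [-1, -8.5, -2, 0, 0, 0, 0], [-1, -8.5, -1, 0, 0, 0, 0]]
  ]
}}

```text
clock: 6.32
ee_pos: [598.1, 92.1, 199.1]
tool_rot: [[-0.908, 0.419, 0.0], [0.419, 0.908, -0.0], [-0.0, 0.0, -1.0]]
ft_force: [0.9, 0.2, 0.3]
width: 0.2
gripper_force: 0.5
```

```bash
python3 - <<'E'
from h import *
print(status.get_obs()['ee_pos'],status.get_obs()['ft_force'])
w=shot('wrist','w5'); s=shot('scene','s5'); d=shot('side','d5')
for i in (w,s,d): print([drum(i,r=r) for r in (22,25)])
E
```

```text
[598.09382063  92.12189231 199.09067007] [0.85869608 0.20399985 0.25864518]
[[134, 134, 134, 134, 134, 135, 134, 193, 192, 192, 193, 193, 193, 193, 193, 175, 138, 139, 138, 138, 139, 139, 138, 137, 82, 122, 116, 116, 131, 135, 135, 135, 135, 135, 135, 135], [134, 133, 134, 134, 133, 133, 134, 141, 192, 192, 192, 192, 192, 193, 195, 194, 169, 139, 139, 140, 139, 139, 138, 138, 70, 122, 115, 112, 136, 135, 135, 134, 134, 134, 134, 134]]
[[86, 86, 86, 87, 86, 87, 86, 92, 132, 135, 134, 134, 134, 134, 126, 91, 86, 85, 81, 74, 64, 65, 56, 61, 65, 70, 62, 86, 86, 85, 87, 86, 86, 86, 87, 86], [84, 84, 85, 86, 86, 85, 86, 90, 131, 131, 133, 133, 133, 133, 134, 123, 85, 86, 85, 86, 85, 85, 81, 75, 72, 71, 75, 87, 86, 85, 86, 85, 82, 84, 84, 83]]
[[69, 67, 67, 63, 53, 30, 48, 33, 38, 53, 63, 123, 172, 175, 164, 143, 119, 113, 113, 114, 115, 114, 113, 74, 23, 28, 37, 86, 82, 65, 59, 68, 67, 67, 66, 66], [66, 64, 65, 67, 65, 56, 45, 41, 65, 97, 131, 167, 175, 174, 173, 165, 133, 114, 115, 115, 114, 115, 116, 89, 27, 30, 43, 106, 101, 79, 58, 68, 67, 65, 61, 64]]
```

Emit:
{"op": "servo_tool", "data": {
  "steps": [
    [[-1, -8.5, 1, 0, 0, 0, 0], [-1, -8.5, 2, 0, 0, 0, 0], [-1, -8, 3.5, 0, 0, 0, 0], [-1, -7, 5, 0, 0, 0, 0], [-1, -6.5, 6.5, 0, 0, 0, 0], [-1, -5, 7, 0, 0, 0, 0], [-1, -3.5, 8, 0, 0, 0, 0], [-1, -2, 8.5, 0, 0, 0, 0], [-1, -1, 8.5, 0, 0, 0, 0]]
  ]
}}

```text
clock: 7.22
ee_pos: [548.2, 142.0, 198.7]
tool_rot: [[-0.908, 0.419, -0.001], [0.419, 0.908, -0.002], [0.0, -0.002, -1.0]]
ft_force: [-0.0, -1.6, 0.4]
width: 0.5
gripper_force: 0.1
```

```bash
python3 - <<'E'
from h import *
print(status.get_obs()['ee_pos'],status.get_obs()['ft_force'])
w=shot('wrist','w6'); s=shot('scene','s6'); d=shot('side','d6')
for i in (w,s,d): print([drum(i,r=r) for r in (25,)])
E
```

```text
[548.23153419 141.95328785 198.73300756] [-0.00966132 -1.59839635  0.4380775 ]
[[32, 33, 32, 32, 33, 28, 24, 17, 18, 18, 18, 19, 18, 18, 33, 49, 49, 35, 18, 19, 51, 41, 33, 41, 54, 72, 59, 48, 53, 74, 32, 31, 31, 31, 32, 32]]
[[84, 84, 83, 85, 85, 84, 85, 85, 83, 84, 84, 84, 85, 85, 65, 64, 75, 72, 74, 86, 87, 83, 34, 62, 87, 88, 87, 88, 88, 88, 86, 86, 83, 83, 84, 85]]
[[147, 146, 151, 150, 119, 86, 67, 61, 71, 86, 119, 108, 99, 92, 75, 69, 93, 114, 116, 114, 113, 112, 53, 63, 112, 113, 113, 115, 114, 112, 115, 114, 110, 117, 127, 138]]
```

The stripe now shows at about 222° with the crank at about 158°. The ram is down and the clutch has slipped about 2 clicks. I go on 140°, to roughly 200° of slip.

Emit:
{"op": "servo_tool", "data": {
  "steps": [
    [[-1, 1, 8.5, 0, 0, 0, 0], [-1, 2, 8.5, 0, 0, 0, 0], [-1, 3.5, 8, 0, 0, 0, 0], [-1, 5, 7, 0, 0, 0, 0], [-1, 6.5, 6.5, 0, 0, 0, 0], [-1, 7, 5, 0, 0, 0, 0], [-1, 8, 3.5, 0, 0, 0, 0], [-1, 8.5, 2, 0, 0, 0, 0], [-1, 8.5, 1, 0, 0, 0, 0]]
  ]
}}

```text
clock: 8.12
ee_pos: [599.4, 193.2, 198.7]
tool_rot: [[-0.908, 0.418, -0.001], [0.418, 0.908, -0.0], [0.001, -0.0, -1.0]]
ft_force: [-13.3, -2.6, 0.3]
width: 0.4
gripper_force: 5.9
```

Emit:
{"op": "servo_tool", "data": {
  "steps": [
    [[-1, 8.5, -1, 0, 0, 0, 0], [-1, 8.5, -2, 0, 0, 0, 0], [-1, 8, -3.5, 0, 0, 0, 0], [-1, 7, -5, 0, 0, 0, 0], [-1, 6.5, -6.5, 0, 0, 0, 0], [-1, 0, 0, 0, 0, 0, 0], [-1, -6.5, 6.5, 0, 0, 0, 0], [-1, -7, 5, 0, 0, 0, 0], [-1, 0, 0, 15, 0, 0, 0], [-1, 0, 0, 30, 0, 0, 0], [-1, 0, 0, 30, 0, 0, 0], [-1, 0, 0, 15, 0, 0, 0]]
  ]
}}

```text
clock: 9.12
ee_pos: [623.9, 187.3, 292.8]
tool_rot: [[-0.909, 0.418, 0.003], [0.418, 0.909, 0.002], [-0.002, 0.003, -1.0]]
ft_force: [1.4, 0.3, 1.0]
width: 0.4
gripper_force: 0.0
```

```bash
python3 - <<'E'
from h import *
print(status.get_obs()['ee_pos'],status.get_obs()['ft_force'])
w=shot('wrist','w7'); s=shot('scene','s7'); d=shot('side','d7')
for i in (w,s,d): print([drum(i,r=r) for r in (25,)])
print('arm',drum(d,190,40)); print(drum(s,190,40)); print(px(w,[599,142.5,190]))
cv2.imwrite('pics/c5.png',np.hstack([cv2.resize(x,(400,400),interpolation=cv2.INTER_CUBIC) for x in (s['pixels'][220:320,270:370],d['pixels'][160:290,260:390])])[:,:,::-1])
E
```

```text
[623.94973441 187.30925728 292.77337798] [1.36143044 0.25759859 0.96688814]
[[112, 115, 92, 133, 133, 133, 133, 133, 131, 133, 129, 132, 128, 131, 127, 132, 130, 132, 131, 131, 131, 130, 103, 31, 189, 183, 184, 153, 128, 129, 130, 130, 130, 129, 130, 102]]
[[46, 59, 75, 75, 88, 86, 88, 88, 86, 88, 87, 87, 87, 87, 87, 87, 87, 86, 88, 88, 89, 86, 34, 90, 136, 136, 127, 110, 95, 90, 88, 87, 85, 71, 50, 50]]
[[122, 60, 79, 86, 65, 66, 64, 61, 74, 96, 125, 140, 139, 129, 123, 118, 108, 111, 111, 112, 113, 109, 54, 88, 158, 152, 132, 124, 114, 108, 111, 110, 108, 114, 124, 135]]
arm [80, 83, 157, 171, 170, 170, 170, 172, 171, 168, 170, 170, 169, 170, 169, 170, 171, 168, 100, 70, 68, 103, 111, 65, 122, 138, 117, 109, 94, 153, 171, 169, 169, 170, 171, 96]
[38, 38, 56, 45, 48, 46, 46, 51, 56, 55, 55, 56, 55, 51, 75, 70, 49, 49, 45, 46, 106, 135, 135, 136, 136, 135, 136, 136, 137, 136, 136, 136, 137, 135, 136, 54]
[254.7 235.1]
```

View pics/c5.png

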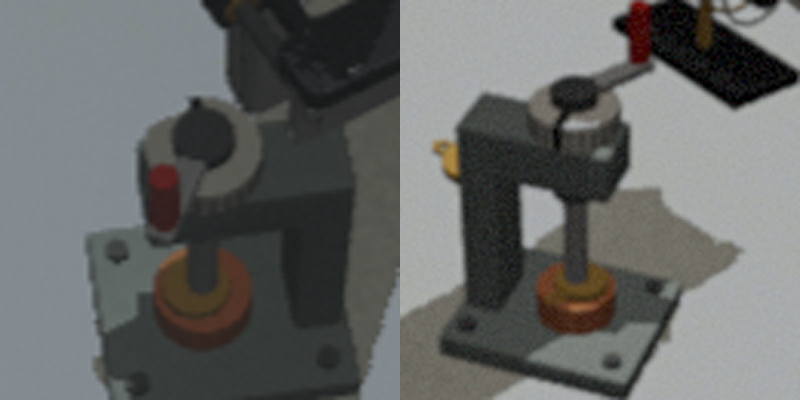

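Crop left (scene) and right (side): the stripe is still at about 222° and the crank rests at about 8°. That is a slip of about 210°, or 7 clicks, with the ram seated on the pendant. Next is the toggle: unit x is about (0.891,0.453) and the pivot about (605.5,-191). I'll approach from the red side.

Emit:
{"op": "servo_tool", "data": {
  "steps": [
    [[-1, -4, -20, 0, 0, 0, 0], [-1, -7, -36, 0, 0, 0, 0], [-1, -7, -36, 0, 0, 0, -0.11], [-1, -7, -36, 0, 0, 0, -0.11], [-1, -7, -36, 0, 0, 0, -0.11], [-1, -7, -36, 0, 0, 0, -0.11], [-1, -7, -36, 0, 0, 0, -0.11], [-1, -7, -36, 0, 0, 0, -0.11], [-1, -7, -36, 0, 0, 0, 0], [-1, -7, -36, 0, 0, 0, 0], [-1, -7, -36, 0, 0, 0, 0], [-1, -6, -30, 0, 0, 0, 0]]
  ]
}}

```text
clock: 10.27
ee_pos: [542.5, -225.6, 288.1]
tool_rot: [[-0.46, 0.888, -0.001], [0.888, 0.46, 0.0], [0.001, -0.001, -1.0]]
ft_force: [0.7, 1.1, 1.1]
width: 0.4
gripper_force: 0.0
```

Emit:
{"op": "servo_tool", "data": {
  "steps": [
    [[-1, 0, 0, 0, 0, 0, 0], [-1, 0, 0, 0, 0, 0, 0]]
  ]
}}

```text
clock: 10.43
ee_pos: [542.8, -225.0, 288.0]
tool_rot: [[-0.458, 0.889, -0.001], [0.889, 0.458, 0.0], [0.001, -0.001, -1.0]]
ft_force: [0.3, 0.8, 0.6]
width: 0.4
gripper_force: 0.0
```

```bash
cat >> h.py <<'E'
def redball(im,p,R=45):
    u0,v0=px(im,p).astype(int); hsv=cv2.cvtColor(im['pixels'],cv2.COLOR_RGB2HSV)
    m=((hsv[...,1]>140)&(hsv[...,2]>60)&((hsv[...,0]<8)|(hsv[...,0]>172))).astype(np.uint8)
    z=np.zeros_like(m); z[max(0,v0-R):v0+R,max(0,u0-R):u0+R]=1
    n,_,st,c=cv2.connectedComponentsWithStats(m*z); return [(int(st[i,4]),np.round(c[i],1).tolist(),at(im,*c[i],153).tolist(),at(im,*c[i],96).tolist()) for i in range(1,n) if st[i,4]>8]
E
python3 - <<'E'
from h import *
o=status.get_obs(); print(o['ee_pos'],o['tool_rot'],o['joint_positions'])
for n in ('scene','side','wrist'):
    im=shot(n,n+'8'); print(n,redball(im,[580,-203,153]))
E
```

```text
[ 542.8150646  -225.00122253  287.96639405] [[-4.58411219e-01  8.88739200e-01 -1.33719657e-03]
 [ 8.88739952e-01  4.58411708e-01  6.74098738e-05]
 [ 6.72896361e-04 -1.15751857e-03 -9.99999104e-01]] [-0.21189873  0.24341838  0.60346454  1.7322382  -0.14612022  1.21246851
  0.90560933]
scene [(22, [191.5, 176.3], [579.5, -203.7, 153.0], [550.0, -242.7, 96.0]), (18, [197.3, 188.4], [597.0, -172.1, 153.0], [568.5, -209.4, 96.0])]
side [(94, [406.1, 330.8], [579.3, -204.5, 153.0], [612.6, -160.1, 96.0]), (43, [398.4, 362.8], [539.6, -249.5, 153.0], [569.0, -209.5, 96.0])]
wrist [(91, [340.1, 223.9], [562.4, -203.2, 153.0], [571.3, -210.4, 96.0]), (161, [357.3, 234.5], [582.2, -204.7, 153.0], [594.6, -212.2, 96.0])]
```

The ball is at (580.5,-204.3), 43 mm ahead of the tool and in line with it. I'll go down to about 130 mm and push along unit x.

Emit:
{"op": "servo_tool", "data": {
  "steps": [
    [[-1, -0.5, 1, -25, 0, 0, 0], [-1, 0, 0, -35, 0, 0, 0], [-1, 0, 0, -35, 0, 0, 0], [-1, 0, 0, -35, 0, 0, 0], [-1, 0, 0, -20, 0, 0, 0], [-1, 0, 0, -8, 0, 0, 0], [-1, 0, 0, 0, 0, 0, 0]]
  ]
}}

```text
clock: 11.17
ee_pos: [542.9, -221.5, 129.3]
tool_rot: [[-0.462, 0.887, -0.003], [0.887, 0.462, 0.001], [0.002, -0.002, -1.0]]
ft_force: [-1.1, -0.7, 0.8]
width: 0.3
gripper_force: 0.0
```

Emit:
{"op": "servo_tool", "data": {
  "steps": [
    [[-1, 6, 3, 0, 0, 0, 0], [-1, 6, 3, 0, 0, 0, 0], [-1, 6, 3, 0, 0, 0, 0], [-1, 6, 3, 0, 0, 0, 0], [-1, 6, 3, 0, 0, 0, 0], [-1, 6, 3, 0, 0, 0, 0], [-1, 6, 3, 0, 0, 0, 0], [-1, 6, 3, 0, 0, 0, 0], [-1, 6, 3, 0, 0, 0, 0], [-1, 3, 1.5, 0, 0, 0, 0], [-1, 0, 0, 0, 0, 0, 0]]
  ]
}}

```text
clock: 12.08
ee_pos: [601.4, -193.7, 130.8]
tool_rot: [[-0.462, 0.887, 0.0], [0.887, 0.462, 0.0], [0.0, 0.0, -1.0]]
ft_force: [-1.3, -1.0, 0.2]
width: 0.2
gripper_force: 0.0
```

```bash
python3 - <<'E'
from h import *
o=status.get_obs(); print(o['ee_pos'],o['ft_force'])
for n in ('scene','side','wrist'):
    im=shot(n,n+'9'); print(n,redball(im,[605,-190,153],60))
E
```

```text
[ 601.35609363 -193.69791489  130.77575663] [-1.31976263 -0.96095466  0.18616614]
scene [(17, [197.6, 188.2], [596.3, -171.9, 153.0], [567.8, -209.2, 96.0]), (27, [184.1, 197.5], [630.7, -178.5, 153.0], [604.0, -216.2, 96.0])]
side [(39, [428.5, 309.2], [631.9, -181.3, 153.0], [670.3, -134.6, 96.0]), (44, [398.4, 362.9], [539.6, -249.6, 153.0], [568.9, -209.6, 96.0])]
wrist [(115, [267.9, 265.1], [572.8, -189.7, 153.0], [573.7, -209.6, 96.0]), (210, [377.9, 295.1], [629.0, -178.4, 153.0], [650.3, -194.2, 96.0])]
```

The ball is now at (631,-179), +28 mm along unit x, so the welder is on. I'll back off, rise clear and check.

Emit:
{"op": "servo_tool", "data": {
  "steps": [
    [[-1, -6, -3, 0, 0, 0, 0], [-1, -12, -6, 0, 0, 0, 0], [-1, -12, -6, 0, 0, 0, 0], [-1, -6, -3, 10, 0, 0, 0], [-1, 0, 0, 30, 0, 0, 0], [-1, 0, 0, 35, 0, 0, 0], [-1, -10, -10, 35, 0, 0, 0], [-1, -15, -15, 30, 0, 0, 0], [-1, -10, -10, 10, 0, 0, 0], [-1, 0, 0, 0, 0, 0, 0], [-1, 0, 0, 0, 0, 0, 0]]
  ]
}}

```text
clock: 13.15
ee_pos: [528.6, -248.3, 281.8]
tool_rot: [[-0.459, 0.888, 0.002], [0.888, 0.459, 0.001], [-0.0, 0.002, -1.0]]
ft_force: [0.4, 1.0, -0.0]
width: 0.4
gripper_force: 0.0
```

```bash
python3 - <<'E'
from h import *
o=status.get_obs(); print(o['ee_pos'],o['ft_force'])
a=shot('scene','s10'); b=shot('side','d10')
for im in (a,b): print(redball(im,[605,-190,153],60),drum(im,r=25))
cv2.imwrite('pics/c6.png',np.hstack([cv2.resize(x,(400,400)) for x in (a['pixels'][150:400,150:470],b['pixels'][140:400,200:460])])[:,:,::-1])
E
```

```text
[ 528.64044102 -248.33155891  281.79593135] [ 0.43985462  0.97001383 -0.027737  ]
[(19, [197.3, 188.3], [596.7, -172.3, 153.0], [568.2, -209.6, 96.0]), (34, [184.1, 197.7], [631.0, -178.1, 153.0], [604.4, -215.8, 96.0])] [56, 90, 120, 82, 123, 117, 123, 123, 119, 122, 122, 122, 123, 123, 123, 123, 123, 123, 122, 122, 123, 117, 42, 84, 123, 122, 124, 123, 123, 121, 123, 122, 117, 97, 62, 63]
[(73, [426.8, 308.6], [630.2, -179.3, 153.0], [668.6, -132.3, 96.0]), (42, [398.3, 362.7], [539.7, -249.4, 153.0], [569.0, -209.4, 96.0])] [137, 76, 131, 166, 131, 108, 96, 94, 107, 120, 152, 175, 185, 183, 183, 185, 181, 184, 186, 185, 185, 182, 100, 111, 184, 185, 186, 183, 184, 184, 184, 183, 178, 181, 182, 175]
```

View pics/c6.png

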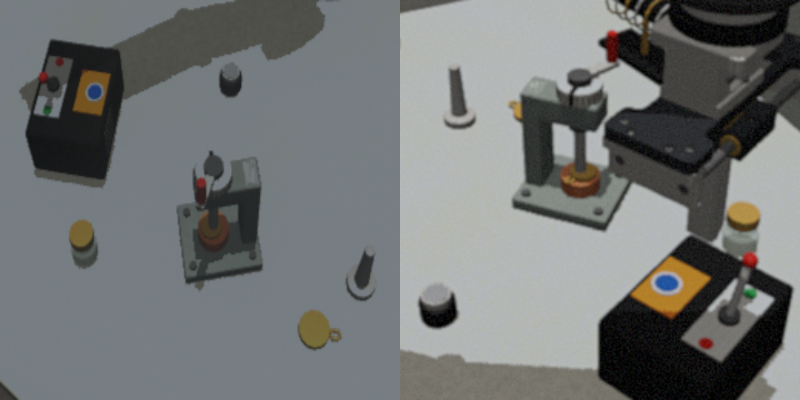

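The picture shows the toggle leaning to green, ball at (750,260) in the right half. The stripe and crank have not moved, and the jar, mandrel and loupe stand undisturbed. Handing in.

```bash
python3 -c "
from plant import bot
print(bot.close_job())"
```

```text
the job is handed in; nothing more can be done
None
```

The pendant is clamped with about 7 clutch clicks (roughly 210° of slip, read from the images), the welder toggle was then switched to green, and the job is handed in with the jar, mandrel and loupe undisturbed.

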